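# Set the rolling mill's gap and hold the wheel

### The arm

A 7-joint arm with a two-finger parallel gripper is mounted at the origin on the work surface. World frame = base frame: x ahead of the robot, y to its left, z up, the work surface at z = 0. Lengths are in m, angles in rad, forces in N, time in s.
With the tool pointing down it reaches from about 0.4 to 0.875 m from the base axis. Payload 19.3 kg.
Tool frame: the origin (TCP) lies at the very end of the fingers, on their centre line; the grasp point (between the pads) lies 19 mm behind it; z points along the fingers, y is the direction in which the jaws open and shut (so a half turn about z gives the same grasp; the last joint's range is limited). The gripper opens to 85 mm and grips with 20 to 120 N. Pads are 22 mm wide; open, the fingers measure 114 mm over their backs; the gripper's body (76 mm by 85 mm) begins 54 mm behind the grasp point. The pads swing forward as they close: fully open they stand 13 mm farther back than shut.
Start: joints at [-1.221, 0.521, -0.036, 1.599, 0.021, 1.021, -0.113], TCP at [0.255, 0.571, 0.204] pointing down, gripper open.
Joint ranges: [-2.91, 2.91], [-0.3, 2.13], [-1.5, 1.42], [0.17, 2.43], [-1.26, 4.41], [0.16, 1.93], [-2.52, 2.52]. Speed limits (rad/s): [1.89, 1.89, 2.39, 2.39, 3.01, 3.01, 3.01].

### API

Orientations are given as [roll, pitch, yaw] about the fixed x, y, z axes, in that order (R = Rz(yaw) Ry(pitch) Rx(roll)).
In Python, from workcell import bot, grab_frame, calibration, workorder gives the robot as it stands.
- The arm moves only by the tool move_arm, never from a script. Its arguments are lists of equal length, an entry for each row: "jaw": the closure in counts, from 0 (fully open) to 255 (shut); "dp": the shift along the tool's x, y, z in units of 800 mm (1.0 is 800 mm), a list of three; "rotation": the turn, a rotation vector about the tool's x, y, z in units of pi rad (1.0 is pi rad), a list of three. In form: {"jaw": [jaw, ...], "dp": [[dx, dy, dz], ...], "rotation": [[rx, ry, rz], ...]}. A call has 1 to 10 rows; each row shifts and turns the commanded pose from where the row before left it, along the tool's axes as they then stand; what a row does not reach is not made up. A row lasts 1/8 s, in which the tool goes at most 62.5 mm and 10.7 degrees, less where a joint would pass 70% of its speed; a pose out of reach is approached as far as the arm can. A call with a number of a shift or a turn outside -1 to 1 is refused whole. A call with a gripper value outside its range is refused whole. The fingers move at their own pace and stop on an object; "squeeze" is the grip in N (left out, the last holds). Time passes only in rows, so rows that do not move let the fingers close. It gives the time, the measured TCP pose, the force and the opening at its end, in the units of the state.
- bot.observe(): the state, without advancing time (a new reading comes with each control period).
- grab_frame(name): name is "scene" or "side" or "wrist"; returns the picture (400x640x3 uint8, blue, green, red); there is no depth.
- calibration(name): a dict with "camera_matrix" (3x3 intrinsics, pixels), "T" (4x4, takes a point from camera to world coordinates). Camera axes: x right, y down, z forward; pixel columns grow to the right and rows downward; lengths in m; the calibration is good to about 2 mm. A picture is of the moment at which its call begins: read the wrist's pose just before it. calibration takes no time and is no camera call; for the wrist camera it gives the pose at the moment of the call.
- workorder.job_done(): hands the job in, once; it reports no verdict.
The state is a dict: "clock": time; "qpos": joint angles; "qd": joint speeds; "joint_efforts": joint torques, N m; "position": TCP position; "tool_rot": TCP orientation; "force": force on the tool from outside, world axes, zero at the start; "moment": the same for the moment, N m; "grip_width": finger opening in m.
Only numpy, scipy, OpenCV 4.12 (cv2) and the standard library are available. Lean on these libraries where they do the work, as an engineer would, in place of code of your own. Each camera call takes 0.05 s, during which the arm holds its last target. There are 200 camera calls.

### The job

Set the gap of the rolling mill: take the upright handle of the handwheel on top, wind the wheel clockwise (seen from above) until the rolls touch and it comes to its stop, then back it off exactly two full turns. Finish while still gripping that handle between the fingers, with the wheel still, so that it cannot creep while I tighten the locking ring under it: do not let go at the end. Leave the crank on the mill's side and everything else on the bench as they are.

Things in the scene. Friction and masses are not known exactly. Their poses are not given: they have to be found in the camera images.
- mill: jeweller's rolling mill of dark cast iron bolted to the bench: base 150 x 190 mm (its x, y), two cheeks with two steel rolls between them, a yoke on top up to 207 mm high with a 102 mm steel handwheel over it; a side crank with a wooden handle on its -y side reaches 209 mm from the middle. Origin: centre of the base's underside, on the wheel's vertical axis; z up
- wheel (a joint): turn of the handwheel, rad: 0 = rolls touching, a hard stop; grows counter-clockwise seen from above, raising the upper roll 1 mm a turn, up to five turns. Starts about half a turn to one and a half turns open, stays where left, takes 3 to 4 N at the handle to turn. At 0 and each full turn the handle stands out from the axis along the mill's +x
- wheel_axis (a point): point on the wheel's vertical axis at the mid-height of its handle, 275 mm above the bench (rim top 243 mm above the bench, hub nut 251 mm)
- handle_mid (a point): middle of the wheel's handle: a black upright barrel, 22 mm thick, 56 mm tall (249 to 305 mm above the bench), straight-sided in its middle 30 mm, standing on the rim 45 mm from the wheel's axis. It revolves freely on its stud, so a gripper holding it can be carried round the circle without turning
- handle: the same wheel handle as a body; origin at the centre of its lower end, 28 mm below point handle_mid
- crank_grip (a point): middle of the wooden handle of the mill's side crank (25 mm thick, 80 mm long, lying along the mill's y, 85 mm from the rolls' axis, at most 170 mm above the bench): not to be moved
- strip: flat bar of brass sheet lying on the bench by the mill, 90 x 32 x 5 mm; not to be moved
- pliers: small pliers with black grips lying flat, about 130 x 55 mm, 12 mm high; origin at the pivot; not to be moved
- jar: small glass jar with a white cap, 56 mm across, 62 mm high; not to be moved
- dish: white ceramic dish, 84 mm across, 28 mm high; not to be moved
- hammer: small hammer lying on the bench, 240 mm long; not to be moved
- calliper: steel slide calliper lying flat, 160 mm long, 8 mm thick; not to be moved
- block: square steel bench block, 64 x 64 x 22 mm; not to be moved

How it is judged:
On the way:
1. the wheel is wound down to its stop, rolls touching (value of joint wheel below 0.12 rad), for 0.2 s.
At the end, for the whole second after the job is handed in: After having been closed to its stop (within 0.12 rad), the wheel stands two turns open (12.57 rad, within 0.3 rad) and still, and the fingers grip its upright handle (more than 6 N on it, the point between the fingers within 35 mm of the handle's middle) (value of joint wheel between 12.266 and 12.866 rad and velocity of joint wheel between -0.08 and 0.08 rad/s and contact force between the fingers and handle above 6 N and distance between the grasp point and handle_mid below 0.035 m); the arm keeps its last pose, push and grip.
It fails at once if the mill's side crank is moved (more than 30 mm at its handle) (distance of crank_grip from where it was at the start of the episode above 0.03 m).
It fails at once if something lying loose on the bench is moved (more than 25 mm) (distance of any of strip, pliers, jar, dish, hammer, calliper, block from where it was at the start of the episode above 0.025 m).
It also fails if it takes over 67 s, if anything falls off the work surface, if the arm or the gripper's body presses on something with over 40 N, if the wrist force passes 120 N, or if a joint passes its speed limit or range.

## Working session

There is one attempt and no reset: what is moved stays moved. The work goes in short steps, Python scripts to look and compute and a tool call to move; the robot and the scene stay as the last step left them, time stands still between calls to the robot, and variables do not carry over. Pictures are saved under pics/ and viewed, about 8 in all and at most 12, crops included, and the job is handed in when it is done.

Besides the shell and the picture viewer there is one more tool, called after "Emit:" by a JSON object that holds its "op" and its "data", one argument or row to a line. move_arm: Moves the arm, as the interface text tells. Shifts and turns lie within -1 to 1; 1 stands for 800 mm of shift or pi rad of turn. Its arguments: {"type":"object","properties":{"jaw":{"type":"array","items":{"type":"number"}},"dp":{"type":"array","items":{"type":"array","items":{"type":"number","minimum":-1,"maximum":1}}},"rotation":{"type":"array","items":{"type":"array","items":{"type":"number","minimum":-1,"maximum":1}}},"squeeze":{"type":"number"}},"required":["jaw","dp","rotation"]}

```bash
mkdir -p pics; ls; python3 - <<'E'
from workcell import bot, grab_frame, calibration
import cv2,numpy as np
print(bot.observe())
for n in("scene","side"):
    cv2.imwrite(f"pics/{n}0.png",grab_frame(n)); c=calibration(n); print(n,np.round(c["camera_matrix"],1).tolist(),np.round(c["T"],3).tolist())
E
```

```text
pics
{'clock': 0.0, 'qpos': array([-1.22119765,  0.52202159, -0.0363237 ,  1.59999008,  0.02118688,
        1.02108312, -0.11280392]), 'qd': array([-0.00034118,  0.00030585, -0.00014814,  0.00068121,  0.00165937,
       -0.0004226 , -0.00050128]), 'joint_efforts': array([-4.47265256e-04, -9.27101970e+01,  1.97945125e+00, -3.69914961e+01,
        1.76255463e-02,  8.29271274e-03, -6.41000588e-05]), 'position': array([0.25462315, 0.57039132, 0.20362748]), 'tool_rot': array([-3.14047715e+00,  6.95551510e-05,  2.72176972e+00]), 'force': array([-0.3341411 , -0.20949845, -0.14718873]), 'moment': array([-0.00319813,  0.00907665, -0.05352966]), 'grip_width': 0.08518280602378593}
scene [[404.3, 0.0, 322.8], [0.0, 404.3, 200.0], [0.0, 0.0, 1.0]] [[-0.654, 0.536, -0.534, 1.219], [0.757, 0.455, -0.469, 0.599], [-0.009, -0.71, -0.704, 1.078], [0.0, 0.0, 0.0, 1.0]]
side [[428.5, 0.0, 316.0], [0.0, 428.5, 202.4], [0.0, 0.0, 1.0]] [[0.996, -0.057, 0.066, 0.431], [-0.086, -0.778, 0.622, -0.931], [0.015, -0.625, -0.78, 1.347], [0.0, 0.0, 0.0, 1.0]]
```

View pics/scene0.png

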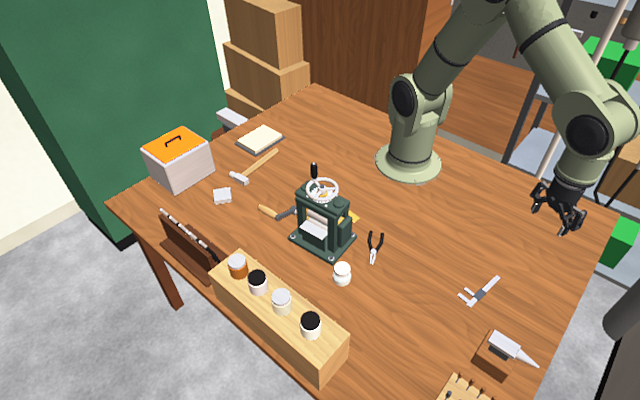

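View pics/side0.png

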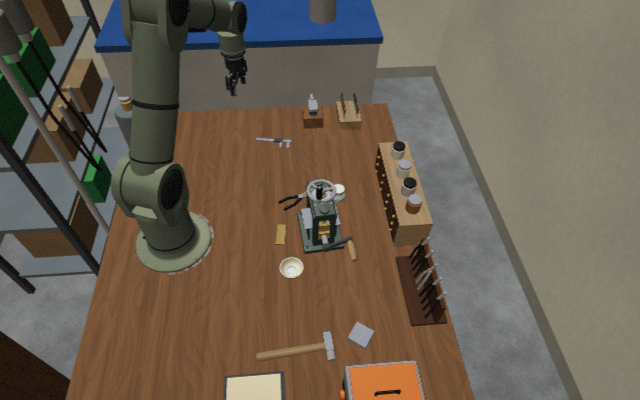

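The scene view shows the wheel at about (322,190) with its black handle at about (314,170). The side view shows the wheel at about (321,191) with the handle near (320,190). I'll enlarge both crops to measure them.

```bash
python3 - <<'E'
import cv2,numpy as np
a=cv2.imread("pics/scene0.png")[150:270,250:370];b=cv2.imread("pics/side0.png")[165:265,270:370]
a=cv2.resize(a,(480,480),interpolation=cv2.INTER_CUBIC)[:, :400]
b=cv2.resize(b,(400,400),interpolation=cv2.INTER_CUBIC)
b=cv2.copyMakeBorder(b,0,80,0,0,cv2.BORDER_CONSTANT)
cv2.imwrite("pics/crop0.png",np.hstack([a,b]))
E
```

```text
(no output)
```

View pics/crop0.png

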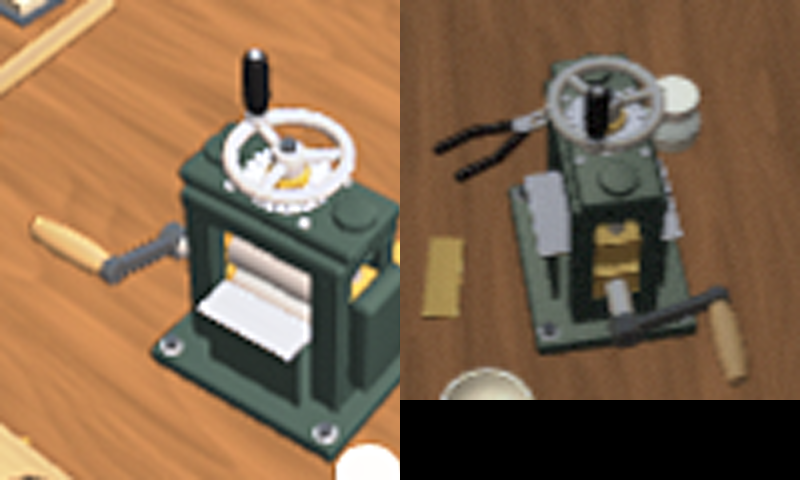

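Handle middle: scene (314,170.5), side (319.3,193). Rim centre: scene (322.2,189), side (321.1,190.5). The base's front edge in the scene crop runs from (152,352) to (330,458).

```bash
cat > h.py <<'E'
import numpy as np,cv2
from workcell import bot, grab_frame, calibration
def ray(n,uv,c=None):
    c=c or calibration(n);T=np.array(c["T"]);d=T[:3,:3]@np.linalg.inv(c["camera_matrix"])@[*uv,1.];return T[:3,3],d/np.linalg.norm(d)
def plane(n,uv,z,c=None):
    o,d=ray(n,uv,c);return o+d*(z-o[2])/d[2]
def tri(r):
    A=sum(np.eye(3)-np.outer(d,d) for o,d in r);b=sum((np.eye(3)-np.outer(d,d))@o for o,d in r);return np.linalg.solve(A,b)
E
python3 - <<'E'
from h import *
np.set_printoptions(precision=4,suppress=True)
print("handle",tri([ray("scene",(314,170.5)),ray("side",(319.3,193))]),plane("scene",(314,170.5),.277),plane("side",(319.3,193),.277))
print("wheel",tri([ray("scene",(322.2,189)),ray("side",(321.1,190.5))]),plane("scene",(322.2,189),.24),plane("side",(321.1,190.5),.24))
f=lambda u,v:plane("scene",(250+u/4,150+v/4),.008)
p,q=f(152,352),f(330,458);e=q-p;print("y edge",p,q,np.linalg.norm(e),"mill yaw",np.arctan2(-e[0],e[1]))
g=lambda u,v:plane("side",(270+(u-400)/4,165+v/4),.008)
p,q=g(535,352),g(695,330);e=q-p;print("x edge",p,q,np.linalg.norm(e),"yaw",np.arctan2(e[1],e[0]))
E
```

```text
handle [ 0.534  -0.0392  0.2774] [ 0.5321 -0.0393  0.277 ] [ 0.5351 -0.0399  0.277 ]
wheel [0.546  0.0048 0.2363] [0.5486 0.0075 0.24  ] [0.5458 0.0015 0.24  ]
y edge [ 0.6253 -0.0846  0.008 ] [0.6117 0.1033 0.008 ] 0.18845108440190178 mill yaw 0.07249006575219058
x edge [ 0.4787 -0.0966  0.008 ] [ 0.6277 -0.0841  0.008 ] 0.1495097233922982 yaw 0.08346433581364526
```

Two views agree: the axis is at about (0.545,0.0045) and the handle at (0.5335,-0.0395), radius 45 mm as specified. Mill yaw is about 0.08, so the wheel is about 4.38 rad open. Next I lift, turn the tool to yaw π/2 (tool x = world Y, tool y = world X), and go over the handle.

Emit:
{"op": "move_arm", "data": {
  "jaw": [0,0,0,0,0,0,0,0,0,0],
  "dp": [
    [0,0,-0.065],
    [0,0,-0.065],
    [0,0,-0.065],
    [0,0,0],
    [0,0,0],
    [0,0,0],
    [0,0,0],
    [0,0,0],
    [-0.0545,0.0249,0],
    [-0.0545,0.0249,0]
  ],
  "rotation": [
    [0,0,0.0458],
    [0,0,0.0458],
    [0,0,0.0458],
    [0,0,0.0458],
    [0,0,0.0458],
    [0,0,0.0458],
    [0,0,0.0458],
    [0,0,0.0458],
    [0,0,0],
    [0,0,0]
  ],
  "squeeze": 50
}}

```text
clock: 1.35
position: [0.2948, 0.4823, 0.3596]
tool_rot: [-3.141, 0.001, 1.571]
force: [1.4, 0.0, -0.3]
grip_width: 0.0852
```

Emit:
{"op": "move_arm", "data": {
  "jaw": [0,0,0,0,0,0,0,0,0,0],
  "dp": [
    [-0.0545,0.0249,0],
    [-0.0545,0.0249,0],
    [-0.0545,0.0249,0],
    [-0.0545,0.0249,0],
    [-0.0545,0.0249,0],
    [-0.0545,0.0249,0],
    [-0.0545,0.0249,0],
    [-0.0545,0.0249,0],
    [-0.0545,0.0249,0],
    [-0.0545,0.0249,0]
  ],
  "rotation": [
    [0,0,0],
    [0,0,0],
    [0,0,0],
    [0,0,0],
    [0,0,0],
    [0,0,0],
    [0,0,0],
    [0,0,0],
    [0,0,0],
    [0,0,0]
  ]
}}

```text
clock: 2.6
position: [0.494, 0.0461, 0.3602]
tool_rot: [-3.142, -0.0, 1.571]
force: [1.5, 0.2, -0.5]
grip_width: 0.0856
```

Emit:
{"op": "move_arm", "data": {
  "jaw": [0,0,0],
  "dp": [
    [-0.0535,0.0247,0],
    [-0.0535,0.0247,0],
    [0,0,0]
  ],
  "rotation": [
    [0,0,0],
    [0,0,0],
    [0,0,0]
  ]
}}

```text
clock: 2.98
position: [0.5336, -0.0415, 0.3598]
tool_rot: [-3.141, 0.002, 1.566]
force: [-1.0, 1.0, 0.1]
grip_width: 0.0851
```

```bash
python3 - <<'E'
from h import *
c=calibration("wrist");im=grab_frame("wrist");cv2.imwrite("pics/w1.png",im);print(bot.observe()["position"])
T=np.linalg.inv(c["T"])
for P in [(.5335,-.0395,.305),(.545,.0045,.251)]:
    p=c["camera_matrix"]@(T[:3,:3]@P+T[:3,3]);print(p[:2]/p[2])
E
```

```text
[ 0.53322088 -0.0393965   0.35975764]
[320.24749513 209.8827328 ]
[331.91568907 147.27902393]
```

View pics/w1.png

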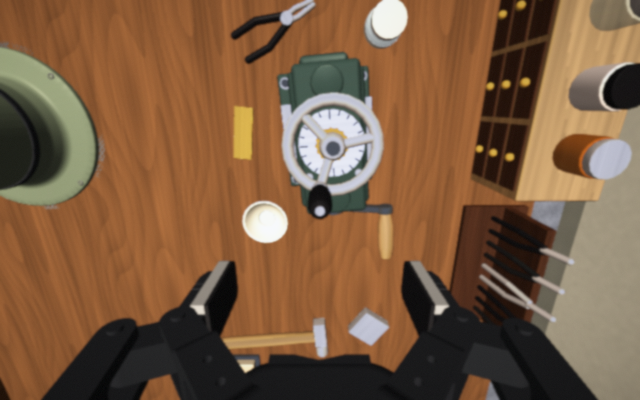

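The wrist view puts the handle top at (319,211) and the hub nut at (332.5,148). That is within 1–2 px of my predictions, so I descend and grip.

Emit:
{"op": "move_arm", "data": {
  "jaw": [0,0,0,0,255,255,255,255,255,255],
  "dp": [
    [0,0,0.0425],
    [0,0,0.0425],
    [0,0,0.0425],
    [0,0,0],
    [0,0,0],
    [0,0,0],
    [0,0,0],
    [0,0,0],
    [0,0,0],
    [0,0,0]
  ],
  "rotation": [
    [0,0,0],
    [0,0,0],
    [0,0,0],
    [0,0,0],
    [0,0,0],
    [0,0,0],
    [0,0,0],
    [0,0,0],
    [0,0,0],
    [0,0,0]
  ],
  "squeeze": 50
}}

```text
clock: 4.28
position: [0.5337, -0.038, 0.259]
tool_rot: [3.14, -0.0, 1.571]
force: [-2.1, 1.3, 8.2]
grip_width: 0.0193
```

```bash
cat >> h.py <<'E'
C=np.array([.545,.0045]);R=.045
def rows(a0,step,n,start=None,C=C,R=R):
    a=np.radians(a0+step*np.arange(n+1));P=C+R*np.c_[np.cos(a),np.sin(a)]
    if start is not None:P[0]=start
    d=np.round(np.diff(P,axis=0)[:,::-1]/.8,4);return [[*r,0] for r in d.tolist()]
E
python3 - <<'E'
from h import *
print(rows(-104.6,-18,14))
E
```

```text
[[0.007, -0.0161, 0], [0.0117, -0.0132, 0], [0.0152, -0.0089, 0], [0.0172, -0.0038, 0], [0.0175, 0.0017, 0], [0.0161, 0.007, 0], [0.0132, 0.0117, 0], [0.0089, 0.0152, 0], [0.0038, 0.0172, 0], [-0.0017, 0.0175, 0], [-0.007, 0.0161, 0], [-0.0117, 0.0132, 0], [-0.0152, 0.0089, 0], [-0.0172, 0.0038, 0]]
```

Emit:
{"op": "move_arm", "data": {
  "jaw": [255,255,255,255],
  "dp": [
    [0.007,-0.0161,0],
    [0.0117,-0.0132,0],
    [0.0152,-0.0089,0],
    [0.0172,-0.0038,0]
  ],
  "rotation": [
    [0,0,0],
    [0,0,0],
    [0,0,0],
    [0,0,0]
  ]
}}

```text
clock: 4.78
position: [0.5014, 0.003, 0.2591]
tool_rot: [3.137, 0.0, 1.571]
force: [18.1, -2.3, -5.2]
grip_width: 0.0194
```

```bash
python3 - <<'E'
from h import *
cv2.imwrite("pics/w2.png",np.vstack([cv2.resize(grab_frame("wrist"),(480,300)),cv2.resize(grab_frame("scene")[140:240,240:400],(480,300))]));o=bot.observe();print(o["position"],o["force"])
E
```

```text
[0.50159707 0.00432268 0.25908363] [11.06860643  3.55748593 -1.93827516]
```

View pics/w2.png

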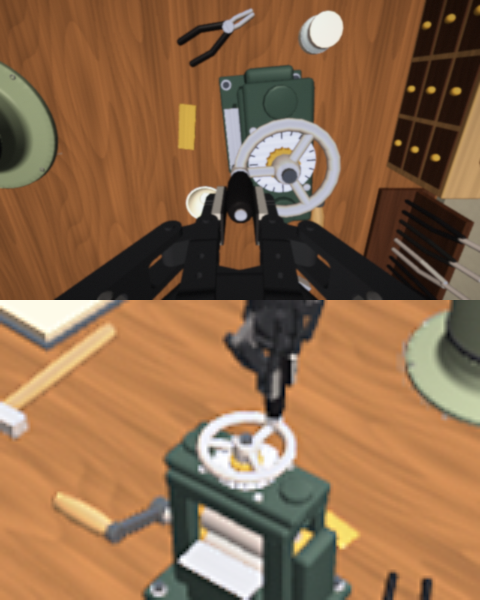

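The handle is held between the pads and the wheel is following. The ~11 N radial force suggests the axis is about 1 mm further in +x, so I'll correct for that and continue.

```bash
python3 - <<'E'
from h import *
print(rows(-176.6,-18,7,start=(.5005,.0025),C=np.array([.5460,.0047])))
E
```

```text
[[0.0169, 0.0024, 0], [0.0161, 0.007, 0], [0.0132, 0.0117, 0], [0.0089, 0.0152, 0], [0.0038, 0.0172, 0], [-0.0017, 0.0175, 0], [-0.007, 0.0161, 0]]
```

Emit:
{"op": "move_arm", "data": {
  "jaw": [255,255,255,255,255,255],
  "dp": [
    [0.0169,0.0026,0],
    [0.0161,0.007,0],
    [0.0132,0.0117,0],
    [0.0089,0.0152,0],
    [0.0038,0.0172,0],
    [0,0,0]
  ],
  "rotation": [
    [0,0,0],
    [0,0,0],
    [0,0,0],
    [0,0,0],
    [0,0,0],
    [0,0,0]
  ]
}}

```text
clock: 5.62
position: [0.5442, 0.05, 0.259]
tool_rot: [3.139, 0.0, 1.571]
force: [3.2, 0.5, 7.1]
grip_width: 0.0193
```

Emit:
{"op": "move_arm", "data": {
  "jaw": [255,255,255,255,255,255,255,255],
  "dp": [
    [-0.0017,0.0175,0],
    [-0.007,0.0161,0],
    [-0.0117,0.0132,0],
    [-0.0152,0.0089,0],
    [-0.0042,0.0014,0],
    [-0.0043,0.0011,0],
    [-0.0043,0.0008,0],
    [0,0,0]
  ],
  "rotation": [
    [0,0,0],
    [0,0,0],
    [0,0,0],
    [0,0,0],
    [0,0,0],
    [0,0,0],
    [0,0,0],
    [0,0,0]
  ]
}}

```text
clock: 6.62
position: [0.5913, 0.0116, 0.2591]
tool_rot: [3.138, -0.001, 1.571]
force: [7.5, 1.2, 4.1]
grip_width: 0.0188
```

Emit:
{"op": "move_arm", "data": {
  "jaw": [255,255,255,255],
  "dp": [
    [-0.0025,0,0],
    [-0.0025,0,0],
    [-0.0025,0,0],
    [0,0,0]
  ],
  "rotation": [
    [0,0,0],
    [0,0,0],
    [0,0,0],
    [0,0,0]
  ]
}}

```text
clock: 7.12
position: [0.5915, 0.0084, 0.2591]
tool_rot: [3.138, -0.004, 1.573]
force: [8.0, 14.7, 3.8]
grip_width: 0.019
```

Emit:
{"op": "move_arm", "data": {
  "jaw": [255,255,255,255],
  "dp": [
    [-0.0025,0,0],
    [0,0,0],
    [0,0,0],
    [0,0,0]
  ],
  "rotation": [
    [0,0,0],
    [0,0,0],
    [0,0,0],
    [0,0,0]
  ]
}}

```text
clock: 7.62
position: [0.5915, 0.0081, 0.2591]
tool_rot: [3.138, -0.006, 1.575]
force: [7.8, 22.2, 5.4]
grip_width: 0.0189
```

```bash
python3 - <<'E'
from h import *
c=calibration("wrist");im=grab_frame("wrist");cv2.imwrite("pics/w3.png",im);o=bot.observe();print(o["position"],o["force"])
T=np.linalg.inv(c["T"])
for P in [(.546+.045*np.cos(.078),.0047+.045*np.sin(.078),.305),(.546,.0047,.251)]:
    p=c["camera_matrix"]@(T[:3,:3]@P+T[:3,3]);print(p[:2]/p[2])
E
```

```text
[0.59152848 0.00811017 0.25906996] [ 6.69762762 22.7942687   6.17221224]
[319.99812828 281.46545103]
[253.40754612 240.69865737]
```

View pics/w3.png

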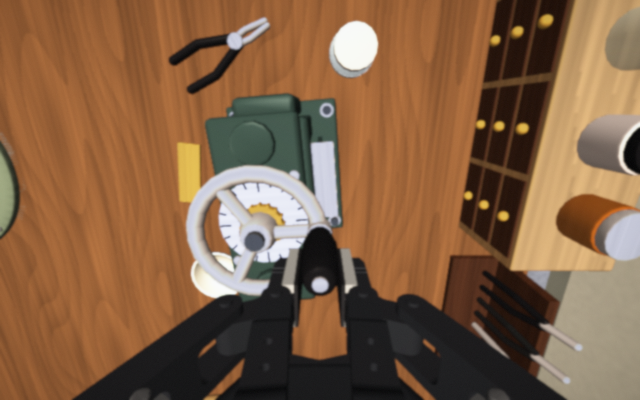

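Wheel at its stop: handle top at (320,284) and nut at (255,241) match the predicted zero (320,281), (253,241), and it's blocked at 22 N. It was held there for more than 0.5 s. Next I work out the rows for two turns counter-clockwise.

```bash
python3 - <<'E'
from h import *
C=np.array([.5466,.0049])
print(rows(4.5,18,1,start=(.591,.0037),C=C)); r=rows(4.5,18,20,C=C);print(r[:10]);print(r[10:])
E
```

```text
[[0.023, -0.0035, 0]]
[[0.0171, -0.0041, 0], [0.015, -0.0092, 0], [0.0114, -0.0134, 0], [0.0067, -0.0163, 0], [0.0014, -0.0175, 0], [-0.0041, -0.0171, 0], [-0.0092, -0.015, 0], [-0.0134, -0.0114, 0], [-0.0163, -0.0067, 0], [-0.0175, -0.0014, 0]]
[[-0.0171, 0.0041, 0], [-0.015, 0.0092, 0], [-0.0114, 0.0134, 0], [-0.0067, 0.0163, 0], [-0.0014, 0.0175, 0], [0.0041, 0.0171, 0], [0.0092, 0.015, 0], [0.0134, 0.0114, 0], [0.0163, 0.0067, 0], [0.0175, 0.0014, 0]]
```

Emit:
{"op": "move_arm", "data": {
  "jaw": [255,255,255,255,255,255,255,255,255,255],
  "dp": [
    [0.023,-0.0035,0],
    [0.015,-0.0092,0],
    [0.0114,-0.0134,0],
    [0.0067,-0.0163,0],
    [0.0014,-0.0175,0],
    [-0.0041,-0.0171,0],
    [-0.0092,-0.015,0],
    [-0.0134,-0.0114,0],
    [-0.0163,-0.0067,0],
    [-0.0175,-0.0014,0]
  ],
  "rotation": [
    [0,0,0],
    [0,0,0],
    [0,0,0],
    [0,0,0],
    [0,0,0],
    [0,0,0],
    [0,0,0],
    [0,0,0],
    [0,0,0],
    [0,0,0]
  ]
}}

```text
clock: 8.93
position: [0.5017, 0.0009, 0.259]
tool_rot: [3.139, -0.001, 1.571]
force: [12.6, 5.0, 1.0]
grip_width: 0.0192
```

Emit:
{"op": "move_arm", "data": {
  "jaw": [255,255,255,255,255,255,255,255,255,255],
  "dp": [
    [-0.0171,0.0041,0],
    [-0.015,0.0092,0],
    [-0.0114,0.0134,0],
    [-0.0067,0.0163,0],
    [-0.0014,0.0175,0],
    [0.0041,0.0171,0],
    [0.0092,0.015,0],
    [0.0134,0.0114,0],
    [0.0163,0.0067,0],
    [0.0175,0.0014,0]
  ],
  "rotation": [
    [0,0,0],
    [0,0,0],
    [0,0,0],
    [0,0,0],
    [0,0,0],
    [0,0,0],
    [0,0,0],
    [0,0,0],
    [0,0,0],
    [0,0,0]
  ]
}}

```text
clock: 10.18
position: [0.5918, 0.007, 0.259]
tool_rot: [3.138, 0.001, 1.57]
force: [3.4, -3.9, 5.3]
grip_width: 0.0191
```

Emit:
{"op": "move_arm", "data": {
  "jaw": [255,255,255,255,255,255,255,255,255,255],
  "dp": [
    [0.0171,-0.0041,0],
    [0.015,-0.0092,0],
    [0.0114,-0.0134,0],
    [0.0067,-0.0163,0],
    [0.0014,-0.0175,0],
    [-0.0041,-0.0171,0],
    [-0.0092,-0.015,0],
    [-0.0134,-0.0114,0],
    [-0.0163,-0.0067,0],
    [-0.0175,-0.0014,0]
  ],
  "rotation": [
    [0,0,0],
    [0,0,0],
    [0,0,0],
    [0,0,0],
    [0,0,0],
    [0,0,0],
    [0,0,0],
    [0,0,0],
    [0,0,0],
    [0,0,0]
  ]
}}

```text
clock: 11.42
position: [0.5017, 0.0009, 0.259]
tool_rot: [3.139, -0.001, 1.571]
force: [13.3, 4.9, 2.1]
grip_width: 0.0184
```

Emit:
{"op": "move_arm", "data": {
  "jaw": [255,255,255,255,255,255,255,255,255,255],
  "dp": [
    [-0.0171,0.0041,0],
    [-0.015,0.0092,0],
    [-0.0114,0.0134,0],
    [-0.0067,0.0163,0],
    [-0.0014,0.0175,0],
    [0.0041,0.0171,0],
    [0.0092,0.015,0],
    [0.0134,0.0114,0],
    [0.0163,0.0067,0],
    [0.0175,0.0014,0]
  ],
  "rotation": [
    [0,0,0],
    [0,0,0],
    [0,0,0],
    [0,0,0],
    [0,0,0],
    [0,0,0],
    [0,0,0],
    [0,0,0],
    [0,0,0],
    [0,0,0]
  ]
}}

```text
clock: 12.68
position: [0.5918, 0.0069, 0.259]
tool_rot: [3.138, 0.001, 1.57]
force: [4.7, -3.8, 5.9]
grip_width: 0.0191
```

Emit:
{"op": "move_arm", "data": {
  "jaw": [255,255,255,255],
  "dp": [
    [0,0,0],
    [0,0,0],
    [0,0,0],
    [0,0,0]
  ],
  "rotation": [
    [0,0,0],
    [0,0,0],
    [0,0,0],
    [0,0,0]
  ]
}}

```text
clock: 13.18
position: [0.5916, 0.0084, 0.259]
tool_rot: [3.139, -0.001, 1.571]
force: [6.6, 4.2, 6.2]
grip_width: 0.0189
```

```bash
python3 - <<'E'
from h import *
im=grab_frame("wrist");cv2.imwrite("pics/w4.png",np.vstack([cv2.resize(im,(480,300)),cv2.resize(grab_frame("side"),(480,300))]));o=bot.observe();print(o["position"],o["force"],o["grip_width"],np.abs(o["qd"]).max())
E
```

```text
[0.59160007 0.00842663 0.25906442] [6.02107333 4.37515273 6.83901633] 0.01894347077860992 0.0013342656673183963
```

View pics/w4.png

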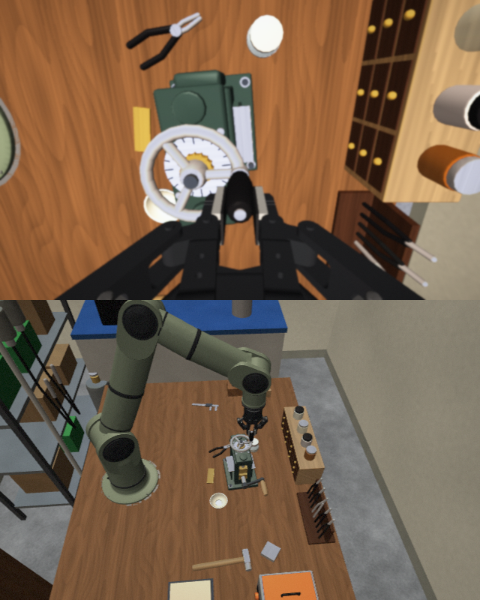

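The handle is still between the pads at (240,213) in the half-size wrist view. The TCP is back at (0.5916,0.0084), against (0.5915,0.0081) at the stop, two turns later. Speeds are zero, and the crank and bench objects are unchanged. Handing in.

```bash
python3 -c "
from workcell import workorder
print(workorder.job_done())"
```

```text
the job is handed in; nothing more can be done
None
```

I wound the wheel clockwise to its stop and backed it off two full turns. I then handed the job in at about 13 s with the gripper still holding the handle (50 N grip set).

- **Stop:** the wheel blocked at about 22 N and was held there for over 0.5 s. The wrist picture matched the expected zero position to within about 3 pixels.
- **Two turns:** the tool ended at (0.5916, 0.0084), against (0.5915, 0.0081) at the stop. That is a difference of under 1°. The turn count comes from the commanded path and position readings, since the wheel joint itself can't be read.
- **At rest:** the arm's joint speeds were about zero, with 4–7 N per axis left on the tool.
- **Everything else:** the last pictures show the crank and the bench objects apparently unmoved; I checked this by eye only.
- **One mismatch:** the finger opening read 19 mm on the 22 mm handle. I didn't find the cause, but every picture taken after gripping shows the handle firmly between the pads.

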